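# Turn the bike wheel once round on its axle stand

### The job

The child's bike wheel mounted on the low axle stand has a freshly greased bearing. Turn it by hand one full turn anticlockwise, seen from above, until its reflector plate is back in line with the stand's pointer, and leave it standing there. Leave the spare wheel that lies flat on the bench where it is.

Things in the scene. Friction and masses are not known exactly. Their poses are not given: they have to be found in the camera images.
- stand: Fixed dark steel stand; its upright axle carries the mounted wheel flat. Origin on that axis at bench height, z up, x towards the pointer: a bare aluminium blade just outside the tyre, 153 to 180 mm from the axis, 22 mm wide, top 104 mm above the bench. Base disc 90 mm across, 12 mm high; an arm 8 mm high runs under the wheel to the pointer. It may face any way.
- wheel (a joint): Turn of the mounted wheel, rad, growing anticlockwise from above, counting on past a turn. 0: reflector in line with the pointer. Starts within 0.2 of 0; a full turn on is 6.28. Stiff bearing (0.12 N m): the wheel stops where left. Black tyre 288 mm across, 65 to 105 mm above the bench; grey rim, inner radius 95 mm; hub radius 25 mm, axle nut top 108 mm above the bench.
- reflector (a point): Top centre of the mounted wheel's reflector, a white plate 60 mm (radial) x 34 x 10, 66 mm from the axis, 98 mm above the bench, filling one of five openings between spokes. Spokes: 14 mm wide, 74 to 96 mm above the bench, at 36 + 72k degrees from it. The other four openings are clear through, centred at 72k degrees; 60 mm from the axis 56 mm wide: closed fingers fit and can push a spoke round.
- spare_wheel: Loose spare wheel of the same size and shape, 0.8 kg, lying flat on the bench to one side, tyre top 40 mm high, with no stand, pointer or reflector plate (a thin brass valve instead). Origin: its centre, at the underside. Bystander.

How it is judged:
On the way:
1. the mounted wheel has gone more than half way round anticlockwise (value of joint wheel above 3.2 rad), for 0.1 s.
At the end, for the whole second after the job is handed in: The mounted wheel has made one full turn anticlockwise: its reflector is back within 15 degrees (0.26 rad) of the pointer's line, joint reading 6.28, and it stands still; the spare wheel lies within 30 mm of where it was (value of joint wheel between 6.023 and 6.543 rad and velocity of joint wheel between -0.1 and 0.1 rad/s and distance of spare_wheel from where it was at the start of the episode below 0.03 m); the robot touches nothing.
It fails at once if the spare wheel is pushed more than 30 mm from its place (distance of spare_wheel from where it was at the start of the episode above 0.03 m).
It also fails if it takes over 45 s, if anything falls off the work surface, if the arm or the gripper's body presses on something with over 40 N, if the wrist force passes 120 N, or if a joint passes its speed limit or range.

### The arm

A 7-joint arm with a two-finger parallel gripper is mounted at the origin on the work surface. World frame = base frame: x ahead of the robot, y to its left, z up, the work surface at z = 0. Lengths are in m, angles in rad, forces in N, time in s.
With the tool pointing down it reaches from about 0.425 to 0.875 m from the base axis. Payload 4.7 kg.
Tool frame: the origin (TCP) lies on the centre line of the jaws, within the pads' length; the fingertips stand 14 mm ahead of it and the grasp point (between the pads) lies 5 mm behind it; z points along the fingers, y is the direction in which the jaws open and shut (so a half turn about z gives the same grasp; the last joint's range is limited). The gripper opens to 87 mm and grips with 3 to 60 N. Pads are 19 mm wide; open, the fingers measure 117 mm over their backs; the gripper's body (75 mm by 190 mm) begins 51 mm behind the grasp point.
Start: joints at [-1.292, 0.321, -0.07, 1.45, 0.023, 1.371, -0.057], TCP at [0.17, 0.627, 0.237] pointing down, gripper open.
Joint ranges: [-2.86, 2.86], [-0.3, 2.09], [-1.38, 1.24], [0.06, 2.45], [-1.56, 4.7], [0.09, 2.05], [-2.69, 2.69]. Speed limits (rad/s): [2.57, 2.57, 3.14, 3.14, 3.14, 3.14, 3.14].

### API

Orientations are given as a rotation vector (axis times angle).
In Python, from bench import ctrl gives the robot as it stands. The module is installed in compiled form; this text tells all that it offers.
- The arm moves only by the tool step_arm, never from a script. Its argument "plan" is a list of rows, each a list of 3 entries, a list of its own where there are three numbers: the turn, a rotation vector about the tool's x, y, z in rad, then the shift along the tool's x, y, z in m, then the closure in counts, from 0 (fully open) to 255 (shut). In form: [[[rx, ry, rz], [x, y, z], hand], ...]. A call has exactly 10 rows; each row is the pose to reach, as a shift and turn from the pose commanded when the call began, along the tool's axes at that moment; what a row does not reach only later rows make up. A row lasts 1/8 s, in which the tool goes at most 62.5 mm and 10.7 degrees, less where a joint would pass 70% of its speed; a pose out of reach is approached as far as the arm can. A call with a gripper value outside its range is refused whole. The fingers move at their own pace and stop on an object; "squeeze" is the grip in N (left out, the last holds). Time passes only in rows, so rows that repeat a pose let the fingers close, or fill a call up. It gives the time, the measured TCP pose, the force and the opening at its end, in the units of the state.
- ctrl.get_state(): the state, without advancing time (a new reading comes with each control period).
- ctrl.get_image(name): name is "scene" or "top"; returns the picture (420x560x3 uint8, red, green, blue); there is no depth.
- ctrl.calibration(name): a dict with "fov_y" (degrees; the focal length in pixels is half the picture's height over the tangent of half this angle, whatever the lens; pixels are square), "cx", "cy" (the principal point, pixels), "k1" (the pictures are not rectified: a ray, as slopes to the right and down, at radius r is drawn at 1 + k1 r^2 times it, then the intrinsics apply), "rvec" (rotation vector, rad) and "tvec" (3), from world to camera coordinates, as OpenCV has them. Camera axes: x right, y down, z forward; pixel columns grow to the right and rows downward; lengths in m; the calibration is good to about 2 mm. A picture is of the moment at which its call begins. calibration takes no time and is no camera call.
- ctrl.close_job(): hands the job in, once; it reports no verdict.
Trained networks look in the newest picture that a camera, given by its name, has taken for a name from the list of things; names that differ only in an ending like _2 or _b are one class to them, and where a whole thing is asked for, a point or a joint stands for the part that bears it (a point fixed in the world has none). Each returns a list of dicts, best first, with "score" (0 to 1); they miss things now and then, are a little off and sometimes report something else, mostly with a low value. They report only what shows in the picture. A call takes as long as a camera call.
- ctrl.cut_out(camera, label): "pixels" (420x560 bool, what is visible of it) and "rect" ([left, top, width, height] in pixels, round what is visible of it).
The state is a dict: "time": time; "joint_positions": joint angles; "qd": joint speeds; "joint_torque": joint torques, N m; "position": TCP position; "tool_rot": TCP orientation; "ft_force": force on the tool from outside, world axes, zero at the start; "torque": the same for the moment, N m; "grip_width": opening from 0.0 (shut) to 1.0 (fully open).
Only numpy, scipy, OpenCV 4.12 (cv2) and the standard library are available. Lean on these libraries where they do the work, as an engineer would, in place of code of your own. Each camera call takes 0.05 s, during which the arm holds its last target.

## Working session

There is one attempt and no reset: what is moved stays moved. The work goes in short steps, Python scripts to look and compute and a tool call to move; the robot and the scene stay as the last step left them, time stands still between calls to the robot, and variables do not carry over. Pictures are saved under pics/ and viewed, and the job is handed in when it is done.

Besides the shell and the picture viewer there is one more tool, called after "Request:" as name([rows], argument=value, ...), one row to a line, values as JSON. step_arm: Moves the arm, as the interface text tells. Its arguments: {"type":"object","properties":{"plan":{"type":"array"},"squeeze":{"type":"number"}},"required":["plan"]}

```bash
mkdir -p pics
cat > h.py <<'E'
import numpy as np, cv2
from bench import ctrl
def cal(n):
    c=ctrl.calibration(n); f=210/np.tan(np.radians(c['fov_y'])/2)
    return c,f,cv2.Rodrigues(np.array(c['rvec'],float))[0],np.array(c['tvec'],float)
def pix2w(n,uv,z):
    c,f,R,t=cal(n); d=np.array([(uv[0]-c['cx'])/f,(uv[1]-c['cy'])/f]); u=d.copy()
    for _ in range(30): u=d/(1+c['k1']*(u@u))
    r=R.T@np.array([u[0],u[1],1]); o=-R.T@t
    return o+r*(z-o[2])/r[2]
def w2pix(n,p):
    c,f,R,t=cal(n); q=R@np.array(p)+t; u=q[:2]/q[2]; u=u*(1+c['k1']*(u@u))
    return u*f+[c['cx'],c['cy']]
E
python3 - <<'E'
from h import *
for n in("scene","top"):
    cv2.imwrite(f"pics/{n}0.png",ctrl.get_image(n)[:,:,::-1])
    print(ctrl.calibration(n))
    for l in("stand","wheel","reflector","spare_wheel"):
        for d in ctrl.cut_out(n,l):
            m=d['pixels'];ys,xs=np.nonzero(m); print(n,l,d['score'],d['rect'],xs.mean(),ys.mean(),m.sum())
print(ctrl.get_state())
E
```

```text
{'fov_y': 49.92617653928857, 'cx': 273.84651331836477, 'cy': 215.93713002006365, 'k1': -0.06242509439138166, 'rvec': array([ 0.8419952 ,  2.63433791, -0.99393346]), 'tvec': array([ 0.43429227, -0.1895519 ,  1.55950929])}
scene stand 0.59 [227.6, 183.2, 115.2, 81.6] 285.2454290891122 226.33767089441608 6071
scene stand 0.2 [159.5, 105.3, 77.5, 56.1] 196.93720298710116 131.54921928038019 2946
scene wheel 0.57 [240.0, 187.6, 98.7, 80.0] 287.3283442469598 225.46735266604304 5345
scene reflector 0.77 [240.7, 185.7, 98.5, 80.4] 287.32401315789474 225.640716374269 5472
scene spare_wheel 0.63 [160.1, 105.6, 75.6, 55.9] 196.99159663865547 131.81781512605042 2975
{'fov_y': 44.50311171518609, 'cx': 282.72052850645827, 'cy': 224.16250203397425, 'k1': -0.19359262493310495, 'rvec': array([ 2.13971309, -2.11697207,  0.1924008 ]), 'tvec': array([-0.00947804,  0.57871495,  1.44382053])}
top wheel 0.76 [210.7, 193.9, 101.7, 95.1] 261.5501012145749 240.26366396761134 5928
top reflector 0.82 [213.2, 191.2, 103.2, 100.9] 261.44161513277555 240.1440523826846 5498
top spare_wheel 0.87 [415.0, 208.9, 95.0, 94.0] 460.1808637083994 255.75475435816165 5048
{'time': 0.5, 'joint_positions': array([-1.29191937,  0.3209749 , -0.07011777,  1.45053932,  0.02258332,
        1.37078852, -0.05686753]), 'qd': array([ 0.00175233, -0.00213833, -0.0014497 , -0.00120211, -0.00199107,
        0.00187067, -0.00076307]), 'joint_torque': array([-1.26090976e-05, -4.90609252e+01, -4.02677525e-01, -3.12460291e+01,
       -6.37175725e-02,  3.47345194e-02,  5.14324711e-05]), 'position': array([0.17010987, 0.62735034, 0.2365832 ]), 'tool_rot': array([4.14589752e-01, 3.11408219e+00, 1.14546458e-04]), 'ft_force': array([-0.73602688, -0.46334797,  0.41077974]), 'torque': array([ 0.0145074 ,  0.02277488, -0.02980386]), 'grip_width': 0.9989898429992013}
```

View pics/top0.png

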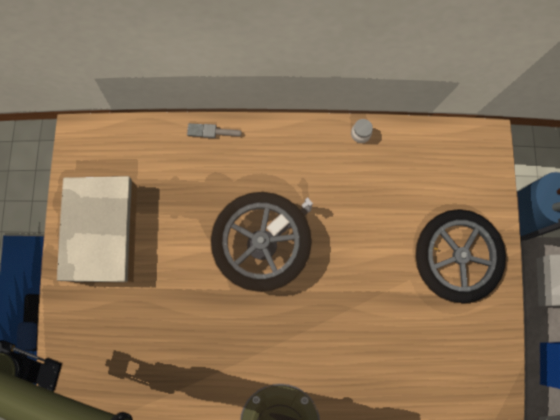

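View pics/scene0.png

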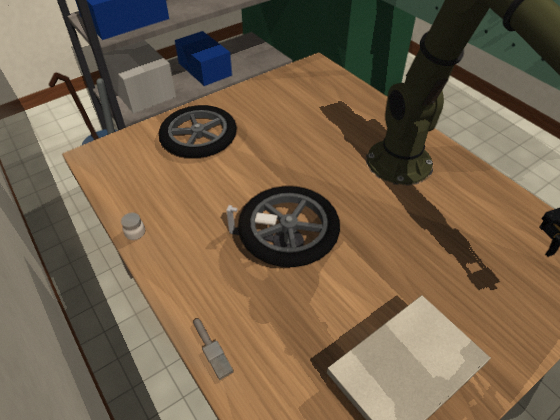

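Run:
```python
from h import *
im=cv2.imread("pics/top0.png")
cv2.imwrite("pics/topcrop.png",cv2.resize(im[170:310,190:330],None,fx=4,fy=4,interpolation=cv2.INTER_CUBIC))
print(pix2w("top",(261.5,241),.105),pix2w("top",(460.2,255.8),.04), -cal("top")[2].T@cal("top")[3])
```

```text
[0.52073689 0.05550843 0.105     ] [ 0.49084168 -0.53349689  0.04      ] [ 0.31255099 -0.0026757   1.52378583]
```

View pics/topcrop.png

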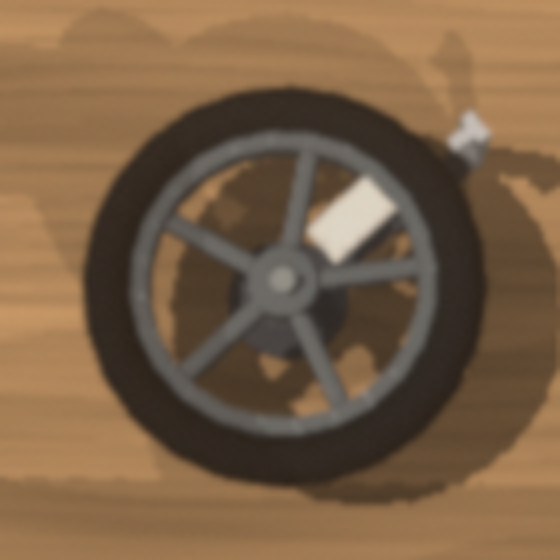

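The top view shows the mounted wheel's hub at about (261,240), the reflector at (278,225) and the pointer at (307,204). The spare wheel is on the right at (460,256), and the box on the left is clear of the work. Next I'll compute the geometry.

Run:
```python
from h import *
P=lambda x,y,z:pix2w("top",(190+x/4,170+y/4),z)
hub=P(283,280,.108)[:2]; tyre=P(285,287,.1)[:2]; ref=P(352,220,.098)[:2]; poi=P(472,130,.104)[:2]
print(hub,tyre,ref,poi)
a=lambda p:np.degrees(np.arctan2(*(p-hub)[::-1]))
print('ref',a(ref),np.linalg.norm(ref-hub),'poi',a(poi),np.linalg.norm(poi-hub))
for s in [(305,155),(415,268),(338,400),(188,370),(175,228)]: print(a(P(*s,.096)[:2]))
R=cv2.Rodrigues(ctrl.get_state()['tool_rot'])[0]; print(R.round(3))
for z in(0,.05,.1,.15): print(z,[pix2w("top",u,z)[:2].round(3) for u in((63,178),(128,178),(128,281))],[pix2w("scene",u,z)[:2].round(3) for u in ((422,298),(330,375))])
```

```text
[0.52309101 0.05752692] [0.51933829 0.0563778 ] [0.56790221 0.01002098] [ 0.63255836 -0.07429018]
ref -46.671988124937215 0.06530588325128583 poi -50.29210559423401 0.17134424187560388
-8.377492154709397
-82.99210177230405
-154.50001835724328
133.53526891995648
63.88088255143297
[[-0.965  0.262  0.   ]
 [ 0.262  0.965  0.   ]
 [-0.     0.    -1.   ]]
0 [array([0.73, 0.7 ]), array([0.73 , 0.482]), array([0.409, 0.462])] [array([0.343, 0.424]), array([0.679, 0.442])]
0.05 [array([0.717, 0.677]), array([0.716, 0.466]), array([0.406, 0.446])] [array([0.375, 0.438]), array([0.695, 0.455])]
0.1 [array([0.703, 0.654]), array([0.702, 0.45 ]), array([0.403, 0.431])] [array([0.407, 0.451]), array([0.712, 0.467])]
0.15 [array([0.689, 0.631]), array([0.689, 0.434]), array([0.399, 0.416])] [array([0.439, 0.465]), array([0.728, 0.48 ])]
```

Request:
step_arm([
  [[0,0,0],[-0.045,-0.04,-0.01],255],
  [[0,0,0],[-0.09,-0.08,-0.02],255],
  [[0,0,0],[-0.14,-0.12,-0.02],255],
  [[0,0,0],[-0.19,-0.16,-0.02],255],
  [[0,0,0],[-0.24,-0.2,-0.02],255],
  [[0,0,0],[-0.29,-0.25,-0.02],255],
  [[0,0,0],[-0.34,-0.29,-0.02],255],
  [[0,0,0],[-0.385,-0.33,-0.02],255],
  [[0,0,0],[-0.43,-0.37,0],255],
  [[0,0,0],[-0.467,-0.403,0.03],255],
], squeeze=10)

```text
time: 1.75
position: [0.5138, 0.12, 0.2112]
tool_rot: [0.415, 3.11, 0.004]
ft_force: [0.7, -0.2, 0.0]
grip_width: 0.019
```

Run:
```python
from h import *
for n in("scene","top"):
    cv2.imwrite(f"pics/{n}1.png",ctrl.get_image(n)[:,:,::-1])
s=ctrl.get_state();print(s['time'],s['position'],s['tool_rot'],s['grip_width'],s['ft_force'])
R=cv2.Rodrigues(s['tool_rot'])[0]; print(R.round(3))
print((R.T@(np.array([.515,.1165,.077])-s['position'])).round(4))
im=np.hstack([cv2.imread("pics/scene1.png")[130:330,180:400],cv2.imread("pics/top1.png")[130:330,160:380]])
cv2.imwrite("pics/c1.png",cv2.resize(im,None,fx=1.8,fy=1.8))
```

```text
1.85 [0.51279605 0.1137863  0.2075563 ] [-0.43130658 -3.10993259  0.00816719] 0.005475353365972749 [ 0.07820202  0.67085742 -0.76525139]
[[-0.962  0.272 -0.003]
 [ 0.272  0.962 -0.005]
 [ 0.001 -0.005 -1.   ]]
[-0.0015  0.0039  0.1305]
```

View pics/c1.png

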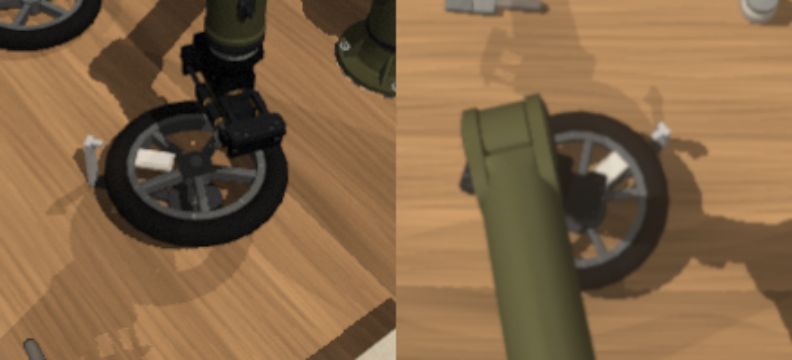

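Both views show the closed gripper over the opening left of the hub, with no contact. I'll descend now.

Request:
step_arm([
  [[0,0,0],[0,0.003,0.025],255],
  [[0,0,0],[0,0.003,0.05],255],
  [[0,0,0],[0,0.003,0.07],255],
  [[0,0,0],[0,0.003,0.085],255],
  [[0,0,0],[0,0.003,0.097],255],
  [[0,0,0],[0,0.003,0.107],255],
  [[0,0,0],[0,0.003,0.116],255],
  [[0,0,0],[0,0.003,0.124],255],
  [[0,0,0],[0,0.003,0.13],255],
  [[0,0,0],[0,0.003,0.13],255],
])

```text
time: 3.1
position: [0.5123, 0.1245, 0.0797]
tool_rot: [-0.415, -3.113, 0.001]
ft_force: [-0.5, -0.6, -0.3]
grip_width: 0.005
```

```bash
cat >> h.py <<'E'
C=np.array([.5225,.057])
def show(k):
    for n in("scene","top"): cv2.imwrite(f"pics/{n}{k}.png",ctrl.get_image(n)[:,:,::-1])
    im=np.hstack([cv2.imread(f"pics/scene{k}.png")[130:330,180:400],cv2.imread(f"pics/top{k}.png")[130:330,160:380]])
    cv2.imwrite(f"pics/c{k}.png",cv2.resize(im,None,fx=1.8,fy=1.8))
def stat():
    s=ctrl.get_state();R=cv2.Rodrigues(s['tool_rot'])[0];d=s['position'][:2]-C
    print(s['time'],s['position'].round(4),s['ft_force'].round(1),'yaw',np.degrees(np.arctan2(R[1,1],R[0,1])).round(1),'ang',np.degrees(np.arctan2(d[1],d[0])).round(1),'r',np.hypot(*d).round(4))
    return s,R
def arc(a1,n=10,r=.06,z=.077):
    s,R=stat(); d=s['position'][:2]-C; a0=np.degrees(np.arctan2(d[1],d[0])); a1=a0+(a1-a0)%360
    for a in np.radians(np.linspace(a0,a1,n+1)[1:]):
        p=np.array([C[0]+r*np.cos(a),C[1]+r*np.sin(a),z]); print((R.T@(p-s['position'])).round(3).tolist())
E
python3 - <<'E'
from h import *
show(2); arc(170)
E
```

```text
3.2 [0.5128 0.1246 0.0803] [0.1 0.9 0.2] yaw 74.8 ang 98.1 r 0.0683
[0.003, -0.011, 0.003]
[0.01, -0.015, 0.003]
[0.015, -0.02, 0.003]
[0.02, -0.026, 0.003]
[0.025, -0.032, 0.003]
[0.028, -0.039, 0.003]
[0.031, -0.046, 0.003]
[0.032, -0.053, 0.003]
[0.033, -0.061, 0.003]
[0.033, -0.068, 0.003]
```

View pics/c2.png

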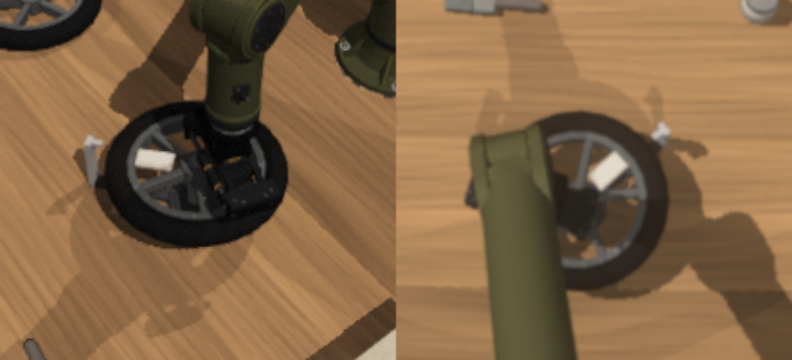

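The fingers are inside the opening with no contact force. Now I'll start the arc.

Request:
step_arm([
  [[0,0,0],[0.003,-0.01,0.003],255],
  [[0,0,0],[0.01,-0.015,0.003],255],
  [[0,0,0],[0.015,-0.02,0.003],255],
  [[0,0,0],[0.02,-0.026,0.003],255],
  [[0,0,0],[0.025,-0.032,0.003],255],
  [[0,0,0],[0.028,-0.039,0.003],255],
  [[0,0,0],[0.031,-0.046,0.003],255],
  [[0,0,0],[0.032,-0.053,0.003],255],
  [[0,0,0],[0.033,-0.061,0.003],255],
  [[0,0,0],[0.033,-0.068,0.003],255],
])

```text
time: 4.45
position: [0.4622, 0.0669, 0.0768]
tool_rot: [-0.415, -3.113, 0.001]
ft_force: [1.6, 2.4, 0.3]
grip_width: 0.004
```

Run:
```python
from h import *
show(3); arc(250)
```

```text
4.55 [0.4619 0.0659 0.0766] [-0.4 -0.6  0.4] yaw 74.7 ang 171.7 r 0.0612
[-0.003, -0.008, -0.0]
[-0.005, -0.016, -0.0]
[-0.009, -0.023, -0.0]
[-0.014, -0.03, -0.0]
[-0.019, -0.036, -0.0]
[-0.025, -0.041, -0.0]
[-0.032, -0.045, -0.0]
[-0.04, -0.049, -0.0]
[-0.048, -0.051, -0.0]
[-0.056, -0.052, -0.0]
```

View pics/c3.png

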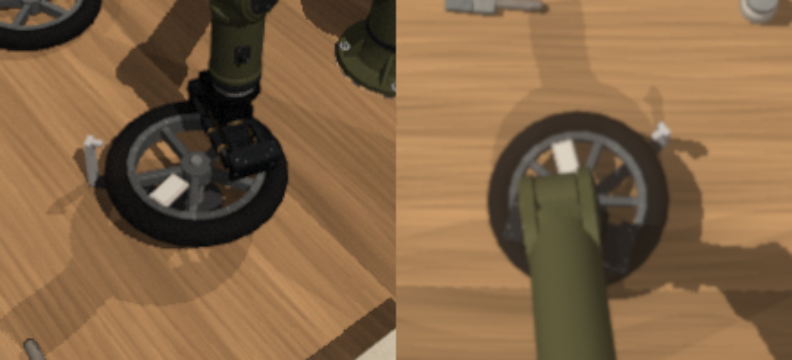

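The reflector has turned anticlockwise to about 12° world, with only about 3 N of push. I'll continue.

Request:
step_arm([
  [[0,0,0],[-0.003,-0.008,0],255],
  [[0,0,0],[-0.005,-0.016,0],255],
  [[0,0,0],[-0.009,-0.023,0],255],
  [[0,0,0],[-0.014,-0.03,0],255],
  [[0,0,0],[-0.019,-0.036,0],255],
  [[0,0,0],[-0.025,-0.041,0],255],
  [[0,0,0],[-0.032,-0.045,0],255],
  [[0,0,0],[-0.04,-0.049,0],255],
  [[0,0,0],[-0.048,-0.051,0],255],
  [[0,0,0],[-0.056,-0.052,0],255],
])

```text
time: 5.8
position: [0.5035, 0.0024, 0.0769]
tool_rot: [-0.414, -3.113, 0.001]
ft_force: [-2.9, 1.7, 0.2]
grip_width: 0.003
```

Run:
```python
from h import *
arc(335)
```

```text
5.8 [0.5035 0.0024 0.0769] [-2.9  1.7  0.2] yaw 74.8 ang -109.2 r 0.0578
[-0.009, -0.002, -0.0]
[-0.017, -0.001, -0.0]
[-0.026, 0.002, -0.0]
[-0.034, 0.005, -0.0]
[-0.041, 0.01, -0.0]
[-0.048, 0.016, -0.0]
[-0.053, 0.023, -0.0]
[-0.058, 0.031, -0.0]
[-0.061, 0.039, -0.0]
[-0.063, 0.047, -0.0]
```

Request:
step_arm([
  [[0,0,0],[-0.009,-0.002,0],255],
  [[0,0,0],[-0.017,-0.001,0],255],
  [[0,0,0],[-0.026,0.002,0],255],
  [[0,0,0],[-0.034,0.005,0],255],
  [[0,0,0],[-0.041,0.01,0],255],
  [[0,0,0],[-0.048,0.016,0],255],
  [[0,0,0],[-0.053,0.023,0],255],
  [[0,0,0],[-0.058,0.031,0],255],
  [[0,0,0],[-0.061,0.039,0],255],
  [[0,0,0],[-0.063,0.047,0],255],
])

```text
time: 7.05
position: [0.5766, 0.0316, 0.0771]
tool_rot: [-0.415, -3.114, 0.001]
ft_force: [-2.0, -2.6, 1.8]
grip_width: 0.01
```

Run:
```python
from h import *
show(4);arc(60)
```

```text
7.15 [0.5775 0.0333 0.0773] [ 0.7  0.7 -0.1] yaw 74.9 ang -23.3 r 0.0599
[-0.001, 0.009, 0.0]
[-0.0, 0.017, 0.0]
[0.002, 0.026, 0.0]
[0.005, 0.034, 0.0]
[0.009, 0.042, 0.0]
[0.015, 0.049, 0.0]
[0.021, 0.055, 0.0]
[0.028, 0.06, 0.0]
[0.036, 0.064, 0.0]
[0.044, 0.067, 0.0]
```

View pics/c4.png

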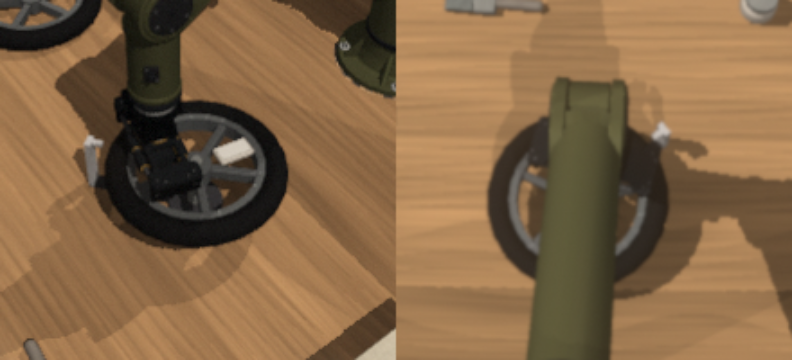

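The reflector is now on the robot's side of the hub, so the wheel is past half a turn. I'll continue.

Request:
step_arm([
  [[0,0,0],[-0.001,0.009,0],255],
  [[0,0,0],[0,0.017,0],255],
  [[0,0,0],[0.002,0.026,0],255],
  [[0,0,0],[0.005,0.034,0],255],
  [[0,0,0],[0.009,0.042,0],255],
  [[0,0,0],[0.015,0.049,0],255],
  [[0,0,0],[0.021,0.055,0],255],
  [[0,0,0],[0.028,0.06,0],255],
  [[0,0,0],[0.036,0.064,0],255],
  [[0,0,0],[0.044,0.067,0],255],
])

```text
time: 8.4
position: [0.5516, 0.108, 0.0773]
tool_rot: [0.414, 3.113, 0.0]
ft_force: [3.7, -3.0, 0.2]
grip_width: 0.006
```

Run:
```python
from h import *
show(5)
def refang():
    for n in("top","scene"):
        im=cv2.imread(f"pics/{n}5.png").astype(int)
        u0=w2pix(n,[*C,.098]).astype(int)
        m=np.zeros(im.shape[:2],bool)
        ys,xs=np.nonzero((im.min(2)>170))
        pts=[pix2w(n,(x,y),.098)[:2]-C for x,y in zip(xs,ys)]
        pts=np.array([p for p in pts if np.hypot(*p)<.1])
        if len(pts): c=pts.mean(0); print(n,len(pts),np.degrees(np.arctan2(c[1],c[0])),np.hypot(*c))
refang()
arc(97)
```

```text
Traceback (most recent call last):
  File "h.py", line 7, in pix2w
    c,f,R,t=cal(n); d=np.array([(uv[0]-c['cx'])/f,(uv[1]-c['cy'])/f]); u=d.copy()
            ~~~^^^
  File "h.py", line 4, in cal
    c=ctrl.calibration(n); f=210/np.tan(np.radians(c['fov_y'])/2)
ValueError: time passes only in moves, steps and waits
```

View pics/c5.png

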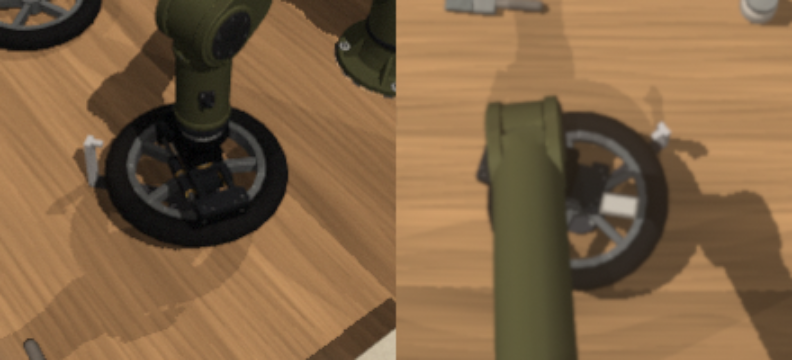

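The top view shows the reflector at about -80° world, so about 30° remain. I'll measure it properly with the calibration cached.

```bash
sed -i 's/^def cal(n)/import functools\n@functools.lru_cache(None)\ndef cal(n)/' h.py
cat >> h.py <<'E'
def refang(k,n="top",lo=None):
    im=cv2.imread(f"pics/{n}{k}.png").astype(int)
    ys,xs=np.nonzero((im.min(2)>150)&(np.ptp(im,axis=2)<60))
    u=w2pix(n,[*C,.098]); s=np.hypot(xs-u[0],ys-u[1])<60
    P=np.array([pix2w(n,(x,y),.098)[:2]-C for x,y in zip(xs[s],ys[s])])
    P=P[np.hypot(*P.T)<.1]; c=P.mean(0); print('ref',n,len(P),np.degrees(np.arctan2(c[1],c[0])).round(1),np.hypot(*c).round(4))
E
python3 - <<'E'
from h import *
refang(0);refang(3);refang(5); arc(88)
E
```

```text
ref top 216 -43.3 0.0653
ref top 171 17.9 0.072
ref top 146 -96.3 0.0638
8.5 [0.5503 0.1093 0.077 ] [-0.6 -0.1 -0.7] yaw 74.9 ang 62.0 r 0.0593
[0.003, 0.001, 0.0]
[0.005, 0.002, 0.0]
[0.008, 0.002, 0.0]
[0.011, 0.002, 0.0]
[0.013, 0.002, 0.0]
[0.016, 0.002, 0.0]
[0.019, 0.002, 0.0]
[0.021, 0.002, 0.0]
[0.024, 0.001, 0.0]
[0.027, 0.001, 0.0]
```

Corrected against the true hub pixel, the reflector is at about -96° and the target is -50°, so about 46° remain. I'll go most of the way, slowing at the end.

Run:
```python
from h import *
arc(100)
```

```text
8.5 [0.5503 0.1093 0.077 ] [-0.6 -0.1 -0.7] yaw 74.9 ang 62.0 r 0.0593
[0.004, 0.001, 0.0]
[0.008, 0.002, 0.0]
[0.012, 0.002, 0.0]
[0.016, 0.002, 0.0]
[0.02, 0.002, 0.0]
[0.024, 0.001, 0.0]
[0.027, 0.001, 0.0]
[0.031, -0.001, 0.0]
[0.035, -0.002, 0.0]
[0.039, -0.003, 0.0]
```

Request:
step_arm([
  [[0,0,0],[0.004,0.001,0],255],
  [[0,0,0],[0.008,0.002,0],255],
  [[0,0,0],[0.012,0.002,0],255],
  [[0,0,0],[0.016,0.002,0],255],
  [[0,0,0],[0.02,0.002,0],255],
  [[0,0,0],[0.024,0.001,0],255],
  [[0,0,0],[0.028,0,0],255],
  [[0,0,0],[0.032,-0.001,0],255],
  [[0,0,0],[0.036,-0.002,0],255],
  [[0,0,0],[0.039,-0.003,0],255],
])

```text
time: 9.75
position: [0.5127, 0.1154, 0.0771]
tool_rot: [-0.414, -3.114, -0.0]
ft_force: [2.6, 0.4, 0.5]
grip_width: 0.005
```

Run:
```python
from h import *
show(6);refang(6); arc(110)
```

```text
ref top 214 -52.5 0.0662
9.85 [0.5121 0.1153 0.0769] [1.5 1.  1.8] yaw 74.8 ang 100.1 r 0.0592
[0.001, 0.0, -0.0]
[0.002, -0.0, -0.0]
[0.003, -0.001, -0.0]
[0.004, -0.001, -0.0]
[0.005, -0.002, -0.0]
[0.006, -0.002, -0.0]
[0.007, -0.003, -0.0]
[0.008, -0.003, -0.0]
[0.008, -0.004, -0.0]
[0.009, -0.005, -0.0]
```

View pics/c6.png

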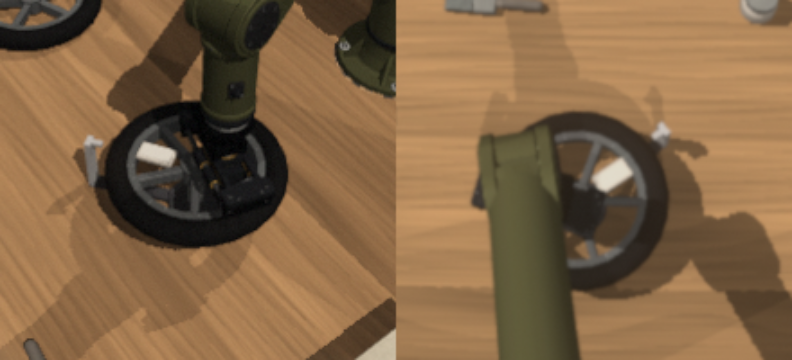

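The reflector is at -52.5° and the pointer at about -50°, well within tolerance. I'll back the finger off the spoke and then lift.

Request:
step_arm([
  [[0,0,0],[-0.004,0.001,0],255],
  [[0,0,0],[-0.008,0.001,0],255],
  [[0,0,0],[-0.012,0.002,0],255],
  [[0,0,0],[-0.012,0.002,-0.01],255],
  [[0,0,0],[-0.012,0.002,-0.03],255],
  [[0,0,0],[-0.012,0.002,-0.06],255],
  [[0,0,0],[-0.012,0.002,-0.09],255],
  [[0,0,0],[-0.012,0.002,-0.12],255],
  [[0,0,0],[-0.012,0.002,-0.15],255],
  [[0,0,0],[-0.012,0.002,-0.15],255],
])

```text
time: 11.1
position: [0.5268, 0.1142, 0.2303]
tool_rot: [0.414, 3.109, 0.005]
ft_force: [0.4, -0.1, 0.0]
grip_width: 0.01
```

Request:
step_arm([
  [[0,0,0],[0.04,0.04,0],255],
  [[0,0,0],[0.07,0.08,0],255],
  [[0,0,0],[0.1,0.12,0],255],
  [[0,0,0],[0.13,0.16,0],255],
  [[0,0,0],[0.15,0.19,0],255],
  [[0,0,0],[0.17,0.22,0],255],
  [[0,0,0],[0.19,0.24,0],255],
  [[0,0,0],[0.2,0.25,0],255],
  [[0,0,0],[0.2,0.25,0],255],
  [[0,0,0],[0.2,0.25,0],255],
])

```text
time: 12.35
position: [0.3987, 0.406, 0.227]
tool_rot: [0.418, 3.113, -0.001]
ft_force: [-0.2, -0.3, -0.1]
grip_width: -0.0
```

Run:
```python
from h import *
show(7);refang(7); stat()
for d in ctrl.cut_out("top","spare_wheel"): print(d['score'],d['rect'])
im=cv2.imread("pics/top7.png")
cv2.imwrite("pics/topcrop7.png",cv2.resize(im[170:310,190:330],None,fx=4,fy=4,interpolation=cv2.INTER_CUBIC))
```

```text
ref top 226 -52.6 0.0652
12.45 [0.3987 0.4062 0.2272] [-0.4  0.6 -0.3] yaw 74.7 ang 109.5 r 0.3704
0.83 [412.5, 211.7, 99.3, 89.7]
```

View pics/topcrop7.png

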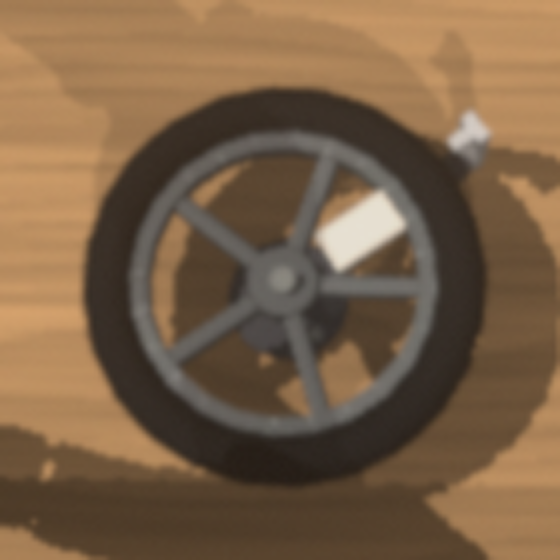

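The reflector is about 2 to 5° short of the pointer by different measures. I'll cross-check the pointer line by projecting it into both pictures before handing in.

Run:
```python
from h import *
H=np.array([.5225,.057])
out=[]
for n,b in(("top",(190,170)),("scene",(215,160))):
    im=cv2.imread(f"pics/{n}7.png"); S=2.8
    cr=cv2.resize(im[b[1]:b[1]+140,b[0]:b[0]+140],None,fx=S,fy=S,interpolation=cv2.INTER_CUBIC)
    q=lambda p:tuple(int(v) for v in ((w2pix(n,p)-b)*S))
    for a,col in((-50,(0,0,255)),(-55,(0,255,0)),(-45,(255,0,0))):
        d=np.array([np.cos(np.radians(a)),np.sin(np.radians(a))])
        cv2.line(cr,q([*(H+.153*d),.104]),q([*(H+.18*d),.104]),col,1)
        cv2.line(cr,q([*(H+.036*d),.098]),q([*(H+.096*d),.098]),col,1)
    for r,z in((.144,.09),(.025,.1),(.095,.1)):
        for t in np.linspace(0,6.28,60): cv2.circle(cr,q([H[0]+r*np.cos(t),H[1]+r*np.sin(t),z]),1,(0,255,255),-1)
    out.append(cr)
cv2.imwrite("pics/ov.png",np.hstack(out))
```

```text
(no output)
```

View pics/ov.png

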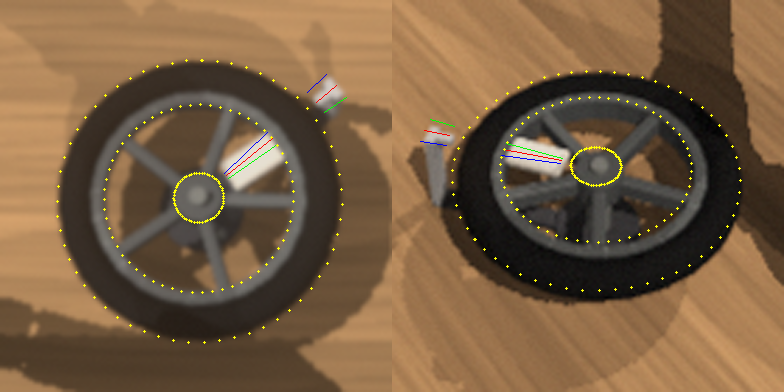

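Run:
```python
from bench import ctrl
print(ctrl.close_job())
```

```text
the job is handed in; nothing more can be done
None
```

I turned the mounted wheel one full turn anticlockwise, left its reflector about 2–5° short of the pointer's line, and handed the job in at about 12.5 s. The allowance is 15°. I pushed one spoke round with the closed fingers, then backed off the spoke, lifted out and moved the arm clear.

- **Reflector:** it measured the same before and after I lifted out (-52.5° and -52.6°), so the wheel stood still. The pointer measured about -50°. My measures of the gap did not quite agree: about 2–3° by colour blob, up to 5° by hand and by overlay, since the calibration is a few mm off.
- **Full turn:** I followed it in pictures along the way, with the reflector seen past the half-turn point.
- **Forces:** the readings between moves showed a few newtons at most while pushing, and about zero at the end with nothing touched.
- **Spare wheel:** the detector found it in the same place, within 2–4 pixels on its outline, and the arm never went near it.

One script stopped on an error partway through because it made too many calibration calls. It did not affect the robot or the wheel.

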